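Feed a slat through a carving jig to its stop with a push stick

TASK

Load the loose slat into the carving jig: lay it on the jig's open infeed end in line with the channel, its nose just inside the flared mouth, and let go. Then take the push stick and with it (never with the fingers) push the slat through the channel, past the sprung shoe, until it bears firmly against the bumper screw of the steel end stop, and lean on it there for half a second with about 10 N more than the sliding takes; never load the stop with more than 15 N. Leave the slat touching the bumper screw, stand the push stick back upright on the bench clear of the jig, and leave the other things where they are.

Things in the scene. Friction and masses are not known exactly. Their poses are not given: they have to be found in the camera images.
- guide: Wooden carving jig, fixed to the bench. Origin on the bench under the channel's centre line; x is the feed direction, z up. Plywood base 320 x 130 x 12 mm, x = -140 to +180 mm; its top is the channel's floor. Flat open infeed from x = -140 to -42 mm, then a flared mouth, then a channel 25 mm wide, centred on y = 0, x = -10 to 180 mm, between fences 20 mm tall.
- mouth (a point): Centre of the flared mouth's wide end, on the channel floor (12 mm above the bench), 42 mm before the jig's origin; axes as the jig's. The mouth is about 46 mm wide here and narrows to the 25 mm channel over 32 mm.
- bridge (a point): Top centre, 42 mm above the bench, of the first of two wooden cross bridges over the channel: x = 0 to 26 mm and 86 to 98 mm in the jig's frame, undersides 20 mm above the channel floor. The first has a 2 mm steel plate on top.
- shoe_mid (a point): Face of the sprung dark wooden shoe in the +y fence, x = 37 to 81 mm in the jig's frame. It stands 6 mm into the channel; the slat wedges it back about 3 mm by its ramp. Feeding past it takes about 3 to 15 N with a push stick; its friction then keeps the slat in place.
- stop: Steel end stop block with a dark round knob on top, 22 x 23.5 x 18 mm, clamped in the channel. Origin at the bottom middle of its near face (on the channel floor); axes as the jig's, x away from the slat. A steel bumper screw 12 mm across, its middle 8 mm above the floor, sticks out of this face towards the slat by 4 to 34 mm, set anew each time and not measured; the slat's nose meets its flat rigid end.
- strip: The slat, by its underside's centre: see strip_mid.
- strip_mid (a point): Centre of the loose slat: plain brown wood bar 110 (x) x 22 (y) x 12 (z) mm, about 30 g, lying flat on the bench at first; either end may lead.
- stick: The push stick, by its underside: the point below stick_grip, 55 mm lower.
- stick_grip (a point): Grip point of the push stick: plywood, 16 mm thick (y), 90 g, standing upright on the bench on its flat foot. The foot is 14 mm tall and reaches 90 mm ahead (+x, the blunt pushing end) and 50 mm behind this point; above it stands an upright grip 46 mm long (x, centred on this point), up to 75 mm above the underside. This point lies 55 mm above the underside.
- gouge_a: Bystander: gouge with dark round handle lying down, 220 mm long; origin at the handle's blade end.
- gouge_b: Bystander: a smaller gouge, 190 mm long; origin at the handle's blade end.
- mallet: Bystander: wooden mallet lying down, 270 mm long, head 75 x 120 x 60 mm centred 100 mm along +x.
- wax_tin: Bystander: round tin, 72 mm across, 45 mm tall.
- offcut: Bystander: wood block 70 x 45 x 30 mm.
- whetstone: Bystander: grey stone 150 x 50 x 25 mm.
Not all that is in view belongs to the job. What is meant by the strip is not black, and is the smaller of those in its own colour. There is more than one size of the stick; the job needs the larger.

How it is judged:
On the way, in this order (a step that is already met when the one before it is completed fails the run):
1. the slat lies released on the infeed in line with the channel, its nose in the flared mouth, not yet pushed through (x of strip_mid in the frame of guide between -0.1 and -0.045 m and y of strip_mid in the frame of guide between -0.012 and 0.012 m and z of strip_mid in the frame of guide below 0.022 m and angle between the x axis of strip and the x axis of guide, either way round below 0.15 rad and contact force between the fingers and strip below 0.05 N), for 0.2 s.
2. the push stick presses the slat against the end stop's bumper screw with more than 5 N on the stop (contact force between strip and stop above 5 N and contact force between stick and strip above 5 N), for 0.2 s.
At the end, for the whole second after the job is handed in: The slat lies in the channel, its nose within 2 mm of the end of the stop's bumper screw; the push stick stands upright at rest on the bench (tilt under 0.15 rad, underside within 6 mm of the bench top), not touching the jig (horizontal distance between strip_mid and pad_c0 below 0.075 m and x of strip_mid in the frame of stop between -0.092 and -0.056 m and y of strip_mid in the frame of guide between -0.004 and 0.004 m and z of strip_mid in the frame of guide below 0.021 m and angle between the x axis of strip and the x axis of guide, either way round below 0.06 rad and linear speed of each of strip, stick below 0.01 m/s and contact force between stick and guide below 0.05 N and height (world z) of stick below 0.006 m and angle between stick's own z axis and vertical below 0.15 rad).
It fails at once if the slat presses the end stop with more than 15 N (contact force between strip and stop above 15 N).
It fails at once if the fingers touch the slat once its middle has passed into the mouth (x of strip_mid in the frame of guide above -0.04 m and z of strip_mid in the frame of guide below 0.03 m and horizontal distance between strip_mid and guide below 0.2 m and contact force between the fingers and strip above 0.5 N).
It fails at once if one of the other things on the bench is moved more than 30 mm (distance of any of gouge_a, gouge_b, mallet, wax_tin, offcut, whetstone from where it was at the start of the episode above 0.03 m).
It also fails if it takes over 72 s, if anything falls off the work surface, if the arm or the gripper's body presses on something with over 40 N, if the wrist force passes 120 N, or if a joint passes its speed limit or range.

ROBOT

A 6-joint arm with a two-finger parallel gripper is mounted at the origin on the work surface. World frame = base frame: x ahead of the robot, y to its left, z up, the work surface at z = 0. Lengths are in m, angles in rad, forces in N, time in s.
With the tool pointing down it reaches from about 0.3 to 0.95 m from the base axis. Payload 3.1 kg.
Tool frame: the origin (TCP) lies between the finger pads; the fingertips stand 11 mm ahead of it and the grasp point (between the pads) lies 8 mm behind it; z points along the fingers, x is the direction in which the jaws open and shut, and the axes are right-handed (so a half turn about z gives the same grasp; the last joint's range is limited). The gripper opens to 85 mm and grips with 20 to 120 N. Pads are 22 mm wide; open, the fingers measure 114 mm over their backs; the gripper's body (76 mm by 85 mm) begins 54 mm behind the grasp point. The pads swing forward as they close: fully open they stand 13 mm farther back than shut.
Start: joints at [1.085, 0.308, 1.634, -0, 1.2, -0.07], TCP at [0.252, 0.572, 0.242] pointing down, gripper open.
Joint ranges: [-3.06, 3.06], [-0.79, 1.96], [0.05, 2.63], [-1.19, 4.34], [0.05, 2.64], [-2.94, 2.94]. Speed limits (rad/s): [2.79, 2.79, 3.14, 3.14, 3.14, 3.14].

INTERFACE

Orientations are given as a 3x3 rotation matrix whose columns are the frame's x, y, z axes.
In Python, from cell import readout, vision, job, spotter gives the robot as it stands. The module is installed in compiled form; this text tells all that it offers.
- The arm moves only by the shell command python3 -m jog 'ROWS' [FORCE]. ROWS is JSON, a list of rows, each a list of 5 numbers: the gripper command: -1 is fully open, 1 is shut, values between are in proportion, then the shift along the world's x, y, z in cm, then the turn about the world's z in degrees. In form: [[gripper, x, y, z, turn], ...]. A call has 1 to 12 rows; each row is the pose to reach, as a shift and turn from the pose commanded when the call began; what a row does not reach only later rows make up. A row lasts 1/12 s, in which the tool goes at most 41.7 mm and 7.16 degrees, less where a joint would pass 70% of its speed; a pose out of reach is approached as far as the arm can. A call with a gripper value outside its range is refused whole. The fingers move at their own pace and stop on an object; FORCE is the grip in N (left out, the last holds). Time passes only in rows, so rows that repeat a pose let the fingers close. It gives the time, the measured TCP pose, the force and the opening at its end, in the units of the state.
- readout.get_state(): the state, without advancing time (a new reading comes with each control period).
- vision.grab_frame(name): name is "scene" or "top" or "wrist"; returns a dict with "img" (384x512x3 uint8, red, green, blue), "K" (3x3 intrinsics, pixels), "distortion" ([k1, k2, p1, p2, k3] as OpenCV has them; the pictures are not rectified), "R" (3x3) and "t" (3): a world point X has camera coordinates R X + t. Camera axes: x right, y down, z forward; pixel columns grow to the right and rows downward; lengths in m; the calibration is good to about 2 mm. A picture is of the moment at which its call begins. There is no depth.
- job.close_job(): hands the job in, once; it reports no verdict.
Trained networks look in a picture, given as the dict that the camera call returned (one of the last four; its "shot" number tells which), for a name from the list of things; names that differ only in an ending like _2 or _b are one class to them, and where a whole thing is asked for, a point or a joint stands for the part that bears it (a point fixed in the world has none). Each returns a list of dicts, best first, with "p" (0 to 1); they miss things now and then, are a little off and sometimes report something else, mostly with a low value. They report only what shows in the picture. A call takes as long as a camera call. They do not tell look-alikes from the thing itself.
- spotter.outline_of(label, picture): "mask" (384x512 bool, what is visible of it) and "bbox" ([left, top, right, bottom] in pixels, round what is visible of it).
- spotter.landmark_of(label, picture): "xy" ([column, row] in pixels: a listed point, or the origin of a listed thing).
The state is a dict: "time": time; "joint_positions": joint angles; "dq": joint speeds; "joint_efforts": joint torques, N m; "position": TCP position; "orientation": TCP orientation; "wrist_force": force on the tool from outside, world axes, zero at the start; "torque": the same for the moment, N m; "grip_width": finger opening in m.
Only numpy, scipy, OpenCV 4.12 (cv2) and the standard library are available. Lean on these libraries where they do the work, as an engineer would, in place of code of your own. Each camera call takes 0.05 s, during which the arm holds its last target. There are 200 camera calls.

## Working session

There is one attempt and no reset: what is moved stays moved. The work goes in short steps, Python scripts to look and compute and a shell command to move; the robot and the scene stay as the last step left them, time stands still between calls to the robot, and variables do not carry over. Pictures are saved under pics/ and viewed, about 8 in all and at most 12, crops included, and the job is handed in when it is done.

```bash
mkdir -p pics
cat > h.py <<'E'
import numpy as np, cv2
from cell import readout, vision, job, spotter
def ray(f,px):
    u=cv2.undistortPoints(np.array([[px]],float),f["K"],np.array(f["distortion"],float))[0,0]
    R=np.array(f["R"]);t=np.array(f["t"]);return -R.T@t, R.T@np.array([u[0],u[1],1])
def on(f,px,z):
    c,d=ray(f,px);return c+d*(z-c[2])/d[2]
def proj(f,X):
    R=np.array(f["R"]);p,_=cv2.projectPoints(np.array(X,float).reshape(-1,1,3),cv2.Rodrigues(R)[0],np.array(f["t"],float),np.array(f["K"],float),np.array(f["distortion"],float));return p[:,0]
def save(f,n): cv2.imwrite("pics/"+n,f["img"][:,:,::-1])
E
python3 - <<'E'
from h import *
Z=dict(guide=0,mouth=.012,bridge=.042,shoe_mid=.022,stop=.012,strip_mid=.006,stick_grip=.055,stick=0)
ims=[]
for n in("top","scene"):
    f=vision.grab_frame(n); ims.append(f["img"])
    print(n,(-np.array(f["R"]).T@f["t"]).round(3))
    for l in Z:
        for d in spotter.landmark_of(l,f)[:4]:
            print(l,round(d["p"],2),np.round(d["xy"]),on(f,d["xy"],Z[l]).round(4))
    for l in("strip","stick"):
        for d in spotter.outline_of(l,f)[:4]: print(l,round(d["p"],2),d["bbox"],d["mask"].sum())
cv2.imwrite("pics/a.png",cv2.resize(ims[0],(800,600),interpolation=cv2.INTER_CUBIC)[:,:,::-1])
cv2.imwrite("pics/b.png",cv2.resize(ims[1],(800,600),interpolation=cv2.INTER_CUBIC)[:,:,::-1])
E
```

```text
top [0.317 0.045 1.27 ]
guide 0.69 [314. 192.] [ 0.5369 -0.1065  0.    ]
guide 0.17 [338. 193.] [ 0.5353 -0.1747  0.    ]
mouth 0.87 [299. 189.] [ 0.543  -0.0651  0.012 ]
bridge 0.75 [339. 192.] [ 0.5314 -0.1688  0.042 ]
bridge 0.63 [325. 189.] [ 0.5378 -0.1331  0.042 ]
shoe_mid 0.82 [339. 192.] [ 0.5357 -0.1723  0.022 ]
stop 0.74 [338. 194.] [ 0.5294 -0.1724  0.012 ]
stop 0.46 [369. 200.] [ 0.5153 -0.2579  0.012 ]
strip_mid 0.59 [206. 217.] [0.4605 0.1818 0.006 ]
strip_mid 0.55 [126. 262.] [0.3339 0.395  0.006 ]
stick_grip 0.91 [166. 169.] [0.5815 0.2879 0.055 ]
stick_grip 0.46 [147. 131.] [0.6837 0.3479 0.055 ]
stick 0.92 [173. 174.] [0.5791 0.2805 0.    ]
stick 0.78 [150. 138.] [0.6799 0.3515 0.    ]
strip 0.97 [155.2, 255.8, 209.2, 290.6] 647
strip 0.68 [184.2, 215.0, 227.9, 224.5] 368
strip 0.65 [106.4, 245.0, 139.8, 274.6] 328
strip 0.4 [197.6, 97.5, 225.2, 124.4] 569
stick 0.86 [152.4, 165.3, 206.7, 175.3] 446
stick 0.67 [141.9, 127.4, 154.4, 159.6] 210
stick 0.48 [186.1, 211.4, 230.2, 223.7] 368
scene [ 1.146 -0.029  0.775]
guide 0.62 [194. 207.] [ 0.5268 -0.1218  0.    ]
gui
[... 338 characters left out ...]
trip_mid 0.91 [316. 143.] [0.3103 0.2472 0.006 ]
strip_mid 0.59 [366. 150.] [0.3555 0.3921 0.006 ]
strip_mid 0.55 [307. 181.] [0.4639 0.19   0.006 ]
stick_grip 0.57 [354. 201.] [0.5845 0.2806 0.055 ]
stick_grip 0.55 [391. 234.] [0.6897 0.3441 0.055 ]
stick 0.67 [349. 213.] [0.5805 0.2821 0.    ]
stick 0.52 [388. 243.] [0.6808 0.3553 0.    ]
stick 0.24 [198. 208.] [ 0.5293 -0.1118  0.    ]
strip 0.86 [348.2, 138.3, 384.4, 159.9] 283
strip 0.83 [285.8, 175.0, 324.5, 186.9] 332
strip 0.75 [296.2, 133.0, 334.5, 157.2] 462
strip 0.49 [77.4, 266.3, 149.1, 305.2] 1671
stick 0.85 [317.7, 193.5, 370.3, 215.7] 706
stick 0.52 [385.0, 222.7, 399.0, 256.3] 287
stick 0.28 [126.4, 188.8, 255.2, 233.8] 5003
```

View pics/a.png

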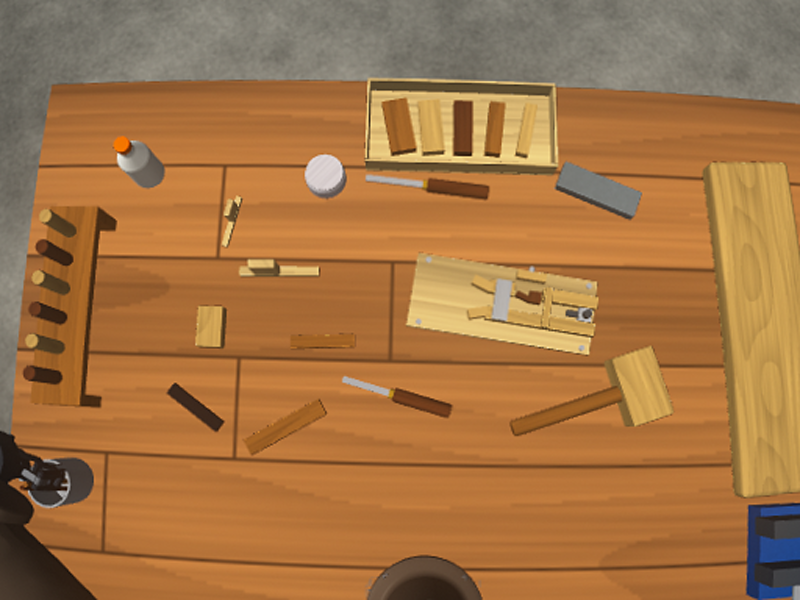

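View pics/b.png

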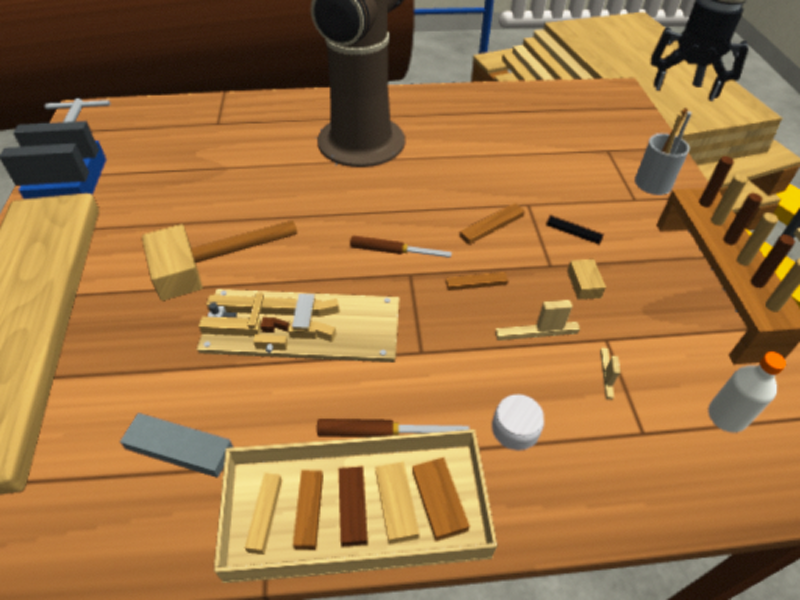

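The top view shows the brown slat at (322,340)/800px and the larger stick at (275,269), with the black bar and the longer brown bar as decoys. The jig is at (505,300), feeding towards -y. Next I'll get the angles and a close wrist view.

```bash
python3 - <<'E'
from h import *
s=readout.get_state(); print(np.round(s["orientation"],3).tolist(),s["time"])
f=vision.grab_frame("top")
for l,z,i in(("strip",.012,(206,217)),("stick",.014,(180,170)),("guide",.012,(314,192))):
  for d in spotter.outline_of(l,f):
    b=d["bbox"]
    if b[0]<i[0]<b[2] and b[1]<i[1]<b[3]:
      ys,xs=np.nonzero(d["mask"]); P=np.array([on(f,(x,y),z)[:2] for x,y in zip(xs,ys)],np.float32)
      print(l,round(d["p"],2),cv2.minAreaRect(P))
E
python3 -m jog '[[-1,2,-3.6,0,0],[-1,4,-7.2,0,0],[-1,6,-10.8,0,0],[-1,8,-14.4,0,0],[-1,10,-18,0,0],[-1,12,-21.6,0,0],[-1,14,-25.2,0,0],[-1,16,-28.8,0,0],[-1,18,-32.4,0,0],[-1,20,-36,0,0],[-1,20.8,-39,0,0],[-1,20.8,-39,0,0]]'
python3 - <<'E'
from h import *
f=vision.grab_frame("wrist"); save(f,"c.png")
for l,z in(("strip_mid",.012),("stick_grip",.055)):
  for d in spotter.landmark_of(l,f)[:3]: print(l,round(d["p"],2),np.round(d["xy"]),on(f,d["xy"],z).round(4))
for l,z in(("strip",.012),):
  for d in spotter.outline_of(l,f):
      ys,xs=np.nonzero(d["mask"]); P=np.array([on(f,(x,y),z)[:2] for x,y in zip(xs,ys)],np.float32)
      print(l,round(d["p"],2),cv2.minAreaRect(P),d["bbox"])
E
```

```text
[[0.404, 0.915, 0.0], [0.915, -0.404, 0.0], [0.0, -0.0, -1.0]] 1.1
strip 0.61 ((0.45790860056877136, 0.18257464468479156), (0.026904679834842682, 0.10747851431369781), 1.379902958869934)
stick 0.75 ((0.5844101905822754, 0.26147541403770447), (0.027937520295381546, 0.14321254193782806), 1.1529995203018188)
guide 0.78 ((0.532654345035553, -0.13016360998153687), (0.3241457939147949, 0.13675403594970703), 81.4719467163086)
time: 2.3
position: [0.4623, 0.1769, 0.2425]
orientation: [[0.409, 0.913, 0.001], [0.913, -0.409, -0.003], [-0.002, 0.002, -1.0]]
wrist_force: [0.3, 0.8, 0.2]
grip_width: 0.0855
strip_mid 0.63 [260.  27.] [0.3125 0.2454 0.012 ]
strip_mid 0.56 [265. 160.] [0.4588 0.1875 0.012 ]
stick_grip 0.79 [375. 217.] [0.5729 0.2861 0.055 ]
stick_grip 0.64 [438. 258.] [0.6651 0.3458 0.055 ]
strip 0.89 ((0.31732502579689026, 0.22931349277496338), (0.03223026171326637, 0.11894039064645767), 30.41556167602539) [213.0, 0.0, 292.9, 89.0]
strip 0.8 ((0.45556190609931946, 0.1837930977344513), (0.02313176356256008, 0.10850348323583603), 2.4725563526153564) [224.9, 135.5, 302.7, 182.3]
```

View pics/c.png

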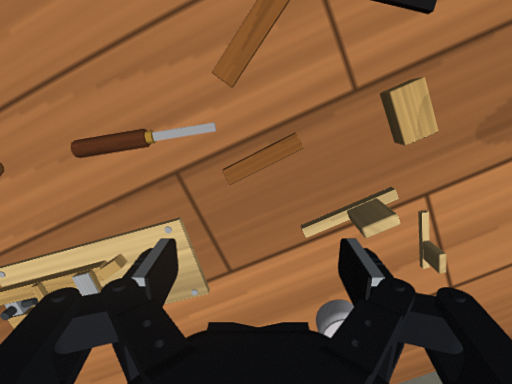

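Wrist view: the slat is at (262,160), the larger stick at (350,213), and the jig at lower left. Slat ≈ (0.457,0.183) with its long axis at 92°. Grasping it.

```bash
python3 -m jog '[[-0.4,-0.3,0.15,-3,-7],[-0.4,-0.3,0.15,-6,-14],[-0.4,-0.3,0.15,-9,-21],[-0.4,-0.3,0.15,-12,-28],[-0.4,-0.3,0.15,-15,-35],[-0.4,-0.3,0.15,-16,-42],[-0.4,-0.3,0.15,-17,-49],[-0.4,-0.3,0.15,-17,-56],[-0.4,-0.3,0.15,-17,-63],[-0.4,-0.3,0.15,-17,-64],[-0.4,-0.3,0.15,-17,-64],[-0.4,-0.3,0.15,-17,-64]]'
python3 - <<'E'
from h import *
s=readout.get_state(); print(s["joint_positions"])
f=vision.grab_frame("wrist"); save(f,"d.png")
for l,z in(("strip_mid",.012),):
  for d in spotter.landmark_of(l,f)[:3]: print(l,round(d["p"],2),np.round(d["xy"]),on(f,d["xy"],z).round(4))
for l,z in(("strip",.012),):
  for d in spotter.outline_of(l,f):
      ys,xs=np.nonzero(d["mask"]); P=np.array([on(f,(x,y),z)[:2] for x,y in zip(xs,ys)],np.float32)
      print(l,round(d["p"],2),cv2.minAreaRect(P),d["bbox"])
E
```

```text
time: 3.5
position: [0.4574, 0.1842, 0.0725]
orientation: [[0.999, 0.042, 0.0], [0.042, -0.999, 0.0], [0.0, -0.0, -1.0]]
wrist_force: [-0.2, 0.4, 0.8]
grip_width: 0.0599
[2.94489062e-01 2.99628200e-01 2.05051194e+00 1.87584360e-04
 7.90999098e-01 2.52258681e-01]
strip_mid 0.83 [258. 208.] [0.4564 0.1868 0.012 ]
strip_mid 0.55 [ 56. 123.] [0.3147 0.2425 0.012 ]
strip 0.86 ((0.4560753107070923, 0.18521738052368164), (0.02215716987848282, 0.10992281138896942), 2.6551365852355957) [243.6, 135.2, 273.7, 273.4]
strip 0.66 ((0.3120953142642975, 0.24167394638061523), (0.03924242779612541, 0.1429637372493744), 30.51650619506836) [1.2, 11.2, 133.3, 220.0]
```

```bash
python3 -m jog '[[-0.4,-0.1,0.15,-3,0],[-0.4,-0.1,0.15,-5.7,0],[-0.4,-0.1,0.15,-5.8,0],[-0.4,-0.1,0.15,-5.8,0],[1,-0.1,0.15,-5.8,0],[1,-0.1,0.15,-5.8,0],[1,-0.1,0.15,-5.8,0],[1,-0.1,0.15,-5.8,0],[1,-0.1,0.15,-5.8,0],[1,-0.1,0.15,-5.8,0],[1,-0.1,0.15,-5.8,0],[1,-0.1,0.15,-5.8,0]]' 40
```

```text
time: 4.65
position: [0.4582, 0.1852, 0.0161]
orientation: [[0.999, 0.038, 0.003], [0.038, -0.999, 0.001], [0.003, -0.001, -1.0]]
wrist_force: [0.0, -1.0, 7.2]
grip_width: 0.0204
```

```bash
python3 -m jog '[[1,0,0,4,0],[1,0,0,8,0],[1,0,0,12,0],[1,1,-4,14,-7],[1,2,-8,16,-11],[1,3,-11.5,18,-11],[1,4,-14,19,-11],[1,5,-17,20,-11],[1,5,-17,20,-11],[1,5,-17,20,-11]]'
python3 - <<'E'
from h import *
for n in("wrist","top","scene"):
  f=vision.grab_frame(n)
  if n=="wrist":save(f,"e.png")
  print(n)
  for l,z in dict(mouth=.012,bridge=.042,stop=.012,guide=0,shoe_mid=.022).items():
    for d in spotter.landmark_of(l,f)[:2]: print(l,round(d["p"],2),np.round(d["xy"]),on(f,d["xy"],z).round(4))
  for d in spotter.outline_of("guide",f)[:1]:
      ys,xs=np.nonzero(d["mask"]); P=np.array([on(f,(x,y),.012)[:2] for x,y in zip(xs,ys)],np.float32)
      print("guide",round(d["p"],2),cv2.minAreaRect(P),d["bbox"])
E
```

```text
time: 5.48
position: [0.5073, 0.0133, 0.2155]
orientation: [[0.988, -0.157, 0.002], [-0.157, -0.988, 0.0], [0.002, -0.001, -1.0]]
wrist_force: [0.7, 0.2, -1.0]
grip_width: 0.0205
wrist
mouth 0.56 [289. 221.] [ 0.5361 -0.0614  0.012 ]
guide 0.89 [292. 246.] [ 0.5367 -0.1058  0.    ]
shoe_mid 0.91 [294. 298.] [ 0.5281 -0.1735  0.022 ]
guide 0.76 ((0.5574236512184143, -0.09867869317531586), (0.26253974437713623, 0.08406908065080643), 81.38275146484375) [276.8, 146.7, 346.8, 324.7]
top
mouth 0.96 [296. 189.] [ 0.5417 -0.057   0.012 ]
bridge 0.75 [327. 190.] [ 0.5344 -0.1373  0.042 ]
stop 0.69 [369. 202.] [ 0.5119 -0.2565  0.012 ]
guide 0.74 [370. 257.] [ 0.3629 -0.2603  0.    ]
guide 0.56 [314. 194.] [ 0.5328 -0.1073  0.    ]
shoe_mid 0.87 [337. 193.] [ 0.5312 -0.1679  0.022 ]
guide 0.72 ((0.5328271389007568, -0.12930817902088165), (0.3266042172908783, 0.14275728166103363), 81.75646209716797) [259.2, 169.3, 381.9, 230.1]
scene
mouth 0.86 [214. 208.] [ 0.545  -0.0687  0.012 ]
bridge 0.93 [196. 198.] [ 0.5318 -0.113   0.042 ]
stop 0.46 [139. 203.] [ 0.5106 -0.2664  0.012 ]
guide 0.88 [200. 206.] [ 0.5223 -0.1068  0.    ]
guide 0.54 [258. 161.] [0.3694 0.0622 0.    ]
shoe_mid 0.69 [174. 206.] [ 0.5369 -0.1705  0.022 ]
guide 0.85 ((0.5336315035820007, -0.1304088830947876), (0.33094826340675354, 0.14199431240558624), 81.33621215820312) [125.1, 182.1, 254.4, 228.7]
```

View pics/e.png

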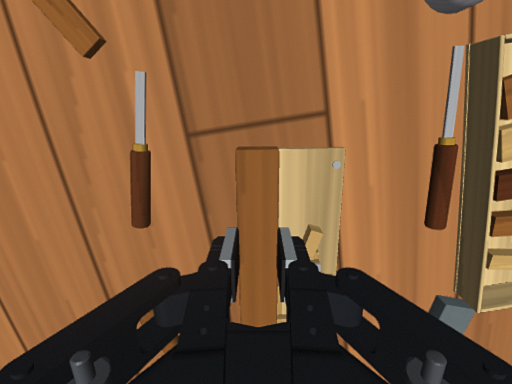

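Slat is held centred, aligned with the jig (heading ≈ -98.5°). Lowering it onto the infeed with its middle at about x = -83 mm.

```bash
python3 -m jog '[[1,2.1,-2,-3.5,0.5],[1,4.2,-3.9,-7,0.5],[1,4.2,-3.9,-11,0.5],[1,4.2,-3.9,-14.5,0.5],[1,4.2,-3.9,-16.5,0.5],[1,4.2,-3.9,-17.5,0.5],[1,4.2,-3.9,-18.2,0.5],[1,4.2,-3.9,-18.6,0.5],[1,4.2,-3.9,-18.6,0.5],[1,4.2,-3.9,-18.6,0.5]]'
python3 - <<'E'
from h import *
f=vision.grab_frame("top"); g=vision.grab_frame("scene")
a=f["img"][155:240,250:390];b=g["img"][160:240,110:270]
cv2.imwrite("pics/f.png",np.vstack([cv2.resize(x,(600,300),interpolation=cv2.INTER_CUBIC) for x in(a,b)])[:,:,::-1])
E
```

```text
time: 7.37
position: [0.5502, -0.0243, 0.03]
orientation: [[0.989, -0.145, 0.004], [-0.145, -0.989, -0.0], [0.004, -0.0, -1.0]]
wrist_force: [-0.4, 0.5, -0.2]
grip_width: 0.0208
```

View pics/f.png

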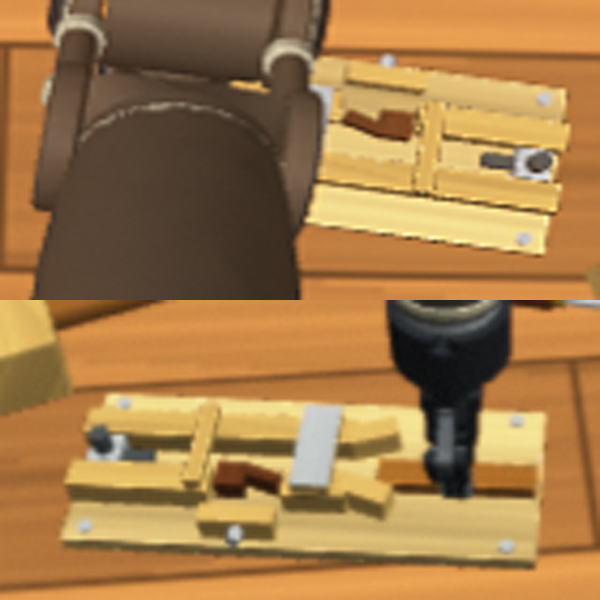

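Slat is on the infeed, nose at (380,470) in the mouth. Releasing, retreating and measuring it.

```bash
python3 -m jog '[[1,0,0,-0.15,0],[1,0,0,-0.15,0],[0,0,0,-0.1,0],[0,0,0,-0.1,0],[0,0,0,-0.1,0],[-0.2,0,0,3,0],[-0.2,0,0,7,0],[-0.2,0,1,11,0],[-0.2,0,1,15,0],[-0.2,0,1,19,0],[-0.2,0,1,19,0],[-0.2,0,1,19,0]]'
python3 - <<'E'
from h import *
for n in("wrist","scene"):
  f=vision.grab_frame(n)
  if n=="wrist":save(f,"g.png")
  print(n)
  for l,z in dict(mouth=.012,bridge=.042,stop=.012,guide=0,shoe_mid=.022,strip_mid=.024).items():
    for d in spotter.landmark_of(l,f)[:2]: print(l,round(d["p"],2),np.round(d["xy"]),on(f,d["xy"],z).round(4))
  for l,z in(("strip",.024),("guide",.012)):
   for d in spotter.outline_of(l,f)[:3]:
      ys,xs=np.nonzero(d["mask"]); P=np.array([on(f,(x,y),z)[:2] for x,y in zip(xs,ys)],np.float32)
      print(l,round(d["p"],2),cv2.minAreaRect(P),d["bbox"])
E
```

```text
time: 8.47
position: [0.5508, -0.0144, 0.2218]
orientation: [[0.989, -0.145, 0.007], [-0.145, -0.989, -0.001], [0.007, -0.0, -1.0]]
wrist_force: [0.1, 1.4, -0.1]
grip_width: 0.0512
wrist
mouth 0.89 [251. 206.] [ 0.5347 -0.0631  0.012 ]
bridge 0.8 [253. 253.] [ 0.5298 -0.1149  0.042 ]
stop 0.72 [252. 205.] [ 0.537  -0.0622  0.012 ]
stop 0.47 [253. 327.] [ 0.5082 -0.2582  0.012 ]
guide 0.74 [255. 204.] [ 0.5394 -0.0662  0.    ]
guide 0.66 [255. 232.] [ 0.5336 -0.1074  0.    ]
shoe_mid 0.92 [258. 279.] [ 0.5296 -0.1678  0.022 ]
shoe_mid 0.28 [256. 255.] [ 0.5314 -0.1301  0.022 ]
strip_mid 0.92 [259. 178.] [ 0.5515 -0.024   0.024 ]
strip 0.76 ((0.34504541754722595, 0.19286826252937317), (0.03330406919121742, 0.05393931269645691), 29.275188446044922) [11.6, 0.0, 65.7, 39.8]
guide 0.81 ((0.5340892672538757, -0.11139577627182007), (0.2913531959056854, 0.13731859624385834), 82.06111907958984) [200.9, 129.7, 306.9, 324.9]
scene
mouth 0.62 [216. 209.] [ 0.5463 -0.0651  0.012 ]
bridge 0.65 [194. 199.] [ 0.5336 -0.1183  0.042 ]
bridge 0.36 [250. 282.] [0.7764 0.0035 0.042 ]
stop 0.55 [142. 202.]
[... 311 characters left out ...]
.39089471101760864), (0.11129175126552582, 0.0419512502849102), 57.0787467956543) [349.8, 134.0, 386.5, 161.7]
strip 0.7 ((0.328155517578125, 0.237859308719635), (0.039976779371500015, 0.15253682434558868), 29.299501419067383) [296.4, 130.6, 336.2, 158.3]
strip 0.61 ((0.556486189365387, -0.022603653371334076), (0.10559521615505219, 0.025948693975806236), 85.22614288330078) [210.7, 202.7, 251.0, 215.5]
guide 0.87 ((0.5347448587417603, -0.12911349534988403), (0.33201757073402405, 0.13952943682670593), 81.54600524902344) [127.3, 180.4, 251.5, 231.2]
guide 0.59 ((0.4690210819244385, 0.38000887632369995), (0.10250572115182877, 0.06109790503978729), 2.8550305366516113) [363.2, 161.0, 387.6, 193.0]
```

View pics/g.png

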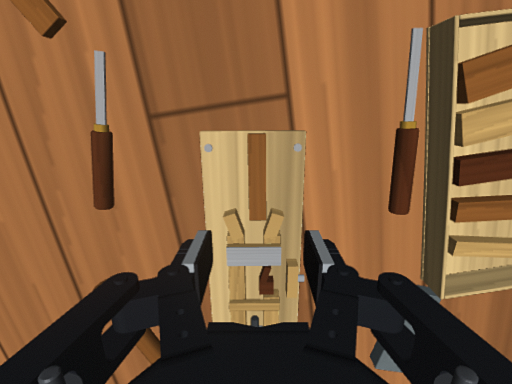

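The slat lies on the infeed at (257,177), nose at row 220 between the flares (235/273). Computing the jig line from its corners.

Run:
```python
from h import *
f=vision.grab_frame("wrist")
im=f["img"].astype(int)
hsv=cv2.cvtColor(f["img"],cv2.COLOR_RGB2HSV)
for r in (140,165,180,195): # rows: print transitions
    g=im[r,190:320].sum(1); d=np.diff(g); i=np.nonzero(abs(d)>60)[0]; print(r,[(int(k)+190,int(d[k])) for k in i])
for c in (215,235,258,285):
    g=im[120:232,c].sum(1); d=np.diff(g); i=np.nonzero(abs(d)>60)[0]; print("col",c,[(int(k)+120,int(d[k])) for k in i])
for n,p,z in(("cL",(199.5,131),.012),("cR",(306.5,131),.012),("s1",(208,148),.012),("s2",(298,148),.012),
 ("slatRL",(248,133),.024),("slatRR",(266.5,133),.024),("slatNL",(248.5,220.5),.024),("slatNR",(267,220.5),.024),
 ("flareL",(232,209),.032),("flareR",(276,209),.032),("brL",(227,243),.042),("brR",(281,243),.042),("br2L",(227,265),.042),("br2R",(281,265),.042)):
    print(n,on(f,p,z).round(4))
```

```text
140 [(201, 89), (202, 98), (249, -152), (250, -89), (268, 71), (269, 108), (308, -116), (309, 78)]
165 [(203, 155), (249, -103), (250, -125), (268, 67), (269, 109), (307, -125), (308, 68)]
180 [(204, 185), (205, 68), (250, -149), (251, -94), (269, 107), (306, -111)]
195 [(205, 175), (206, 69), (250, -130), (251, -82), (268, 61), (269, 111)]
col 215 [(130, 134), (131, 73)]
col 235 [(130, 151), (208, -69), (209, -92), (214, 108)]
col 258 [(130, 163), (132, -227), (220, 113), (221, 109)]
col 285 [(130, 136), (216, 95)]
cL [0.4851 0.0416 0.012 ]
cR [0.612  0.0228 0.012 ]
s1 [0.4912 0.0201 0.012 ]
s2 [0.5998 0.004  0.012 ]
slatRL [0.5428 0.0317 0.024 ]
slatRR [0.564  0.0285 0.024 ]
slatNL [ 0.5264 -0.0765  0.024 ]
slatNR [ 0.5496 -0.0799  0.024 ]
flareL [ 0.5095 -0.0552  0.032 ]
flareR [ 0.5628 -0.063   0.032 ]
brL [ 0.4972 -0.0948  0.042 ]
brR [ 0.5631 -0.1045  0.042 ]
br2L [ 0.4916 -0.1253  0.042 ]
br2R [ 0.5594 -0.1353  0.042 ]
```

The slat sits about 5–6 mm towards +y of the centre line. I'll re-centre it with a quick regrip before the push.

```bash
python3 -m jog '[[-0.2,0,-1,-4,0],[-0.2,0,-1,-8,0],[-0.2,0,-1,-12,0],[-0.2,0,-1,-16,0],[-0.2,0,-1,-18.6,0],[-0.2,0,-1,-19,0],[-0.2,0,-1,-19,0],[1,0,-1,-19,0],[1,0,-1,-19,0],[1,0,-1,-19,0],[1,0,-1,-19,0],[1,0,-1,-19,0]]'
python3 -m jog '[[1,0,0,0.1,0],[1,-0.25,0.05,0.1,0],[1,-0.55,0.1,0.1,0],[1,-0.55,0.1,0,0],[1,-0.55,0.1,0,0],[0,-0.55,0.1,0,0],[0,-0.55,0.1,0,0],[-0.2,-0.55,0.1,0.2,0],[-0.2,-0.55,0.1,4,0],[-0.2,-0.55,0.6,8,0],[-0.2,-0.55,1.1,12,0],[-0.2,-0.55,1.1,16,0]]'
python3 -m jog '[[-0.2,0,0,3,0],[-0.2,0,0,3,0],[-0.2,0,0,3,0]]'
python3 - <<'E'
from h import *
f=vision.grab_frame("wrist");save(f,"i.png")
im=f["img"].astype(int)
for r in (140,150,165,180,195):
    g=im[r,190:320].sum(1); d=np.diff(g); i=np.nonzero(abs(d)>60)[0]; print(r,[(int(k)+190,int(d[k])) for k in i])
for l,z in dict(mouth=.012,bridge=.042,stop=.012,guide=0,shoe_mid=.022,strip_mid=.024,gouge_b=0.01).items():
    for d in spotter.landmark_of(l,f)[:2]: print(l,round(d["p"],2),np.round(d["xy"]),on(f,d["xy"],z).round(4))
E
```

```text
time: 10.42
position: [0.5512, -0.0246, 0.0311]
orientation: [[0.989, -0.145, 0.006], [-0.145, -0.989, -0.001], [0.006, -0.0, -1.0]]
wrist_force: [0.0, 0.1, 6.6]
grip_width: 0.0202
time: 11.42
position: [0.5411, -0.0124, 0.1884]
orientation: [[0.99, -0.144, -0.004], [-0.144, -0.99, 0.001], [-0.004, -0.0, -1.0]]
wrist_force: [1.2, -0.5, 0.3]
grip_width: 0.0513
time: 11.67
position: [0.5438, -0.0132, 0.2202]
orientation: [[0.989, -0.145, 0.004], [-0.145, -0.989, -0.0], [0.004, -0.0, -1.0]]
wrist_force: [-0.1, -0.1, 0.2]
grip_width: 0.0512
140 [(205, 149), (206, 74), (249, -106), (250, -137), (268, 108), (269, 79), (311, -112), (312, 72)]
150 [(206, 135), (249, -119), (250, -131), (268, 65), (269, 122)]
165 [(207, 111), (250, -165), (251, -96), (268, 70), (269, 114), (310, -110), (311, 70)]
180 [(207, 105), (208, 77), (250, -186), (251, -90), (268, 151), (309, -73)]
195 [(208, 118), (209, 75), (250, -161), (251, -85), (268, 148)]
mouth 0.88 [258. 206.] [ 0.536  -0.0627  0.012 ]
mouth 0.32 [407. 128.] [0.7305 0.0092 0.012 ]
bridge 0.85 [263. 252.] [ 0.5352 -0.113   0.042 ]
stop 0.42 [259. 324.] [ 0.5106 -0.2524  0.012 ]
guide 0.91 [261. 233.] [ 0.5336 -0.1078  0.    ]
shoe_mid 0.83 [263. 282.] [ 0.528  -0.1719  0.022 ]
strip_mid 0.69 [262. 177.] [ 0.5472 -0.0224  0.024 ]
gouge_b 0.94 [410. 128.] [0.7349 0.0088 0.01  ]
gouge_b 0.87 [114. 131.] [0.3774 0.0584 0.01  ]
```

Now the slat is within ~1 mm of the centre line. Going to the stick.

```bash
python3 -m jog '[[-0.2,0.5,3.5,0,2],[-0.2,1,7.2,0,5],[-0.2,1.5,11,0,9.5],[-0.2,2,14.8,0,9.5],[-0.2,2.5,18.6,0,9.5],[-0.2,3,22.4,0,9.5],[-0.2,3.5,26,0,9.5],[-0.2,4,29,-1,9.5],[-0.2,4,29.9,-3,9.5],[-0.2,4,29.9,-5,9.5],[-0.2,4,29.9,-5,9.5],[-0.2,4,29.9,-5,9.5]]'
python3 - <<'E'
from h import *
f=vision.grab_frame("wrist");save(f,"j.png")
for l,z in dict(stick_grip=.055,stick=0).items():
    for d in spotter.landmark_of(l,f)[:2]: print(l,round(d["p"],2),np.round(d["xy"]),on(f,d["xy"],z).round(4))
for d in spotter.outline_of("stick",f)[:2]:
      ys,xs=np.nonzero(d["mask"]); P=np.array([on(f,(x,y),.014)[:2] for x,y in zip(xs,ys)],np.float32)
      print(round(d["p"],2),cv2.minAreaRect(P),d["bbox"])
E
```

```text
time: 13.07
position: [0.5814, 0.2852, 0.1659]
orientation: [[1.0, 0.021, -0.005], [0.021, -1.0, -0.002], [-0.005, 0.002, -1.0]]
wrist_force: [0.3, 0.9, 0.0]
grip_width: 0.0517
stick_grip 0.82 [371. 117.] [0.6748 0.3525 0.055 ]
stick_grip 0.57 [257. 192.] [0.5787 0.2835 0.055 ]
stick 0.72 [256. 173.] [0.5779 0.2887 0.    ]
stick 0.57 [354. 116.] [0.6788 0.3518 0.    ]
0.86 ((0.5763188600540161, 0.2663932740688324), (0.0204967949539423, 0.1399928778409958), 0.35315194725990295) [244.8, 130.0, 261.8, 257.8]
0.78 ((0.6662433743476868, 0.35644465684890747), (0.013681339100003242, 0.09397176653146744), 77.98847198486328) [304.4, 98.3, 393.8, 129.2]
```

View pics/j.png

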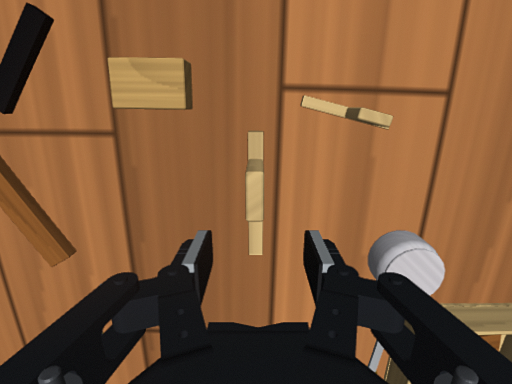

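The stick foot spans rows 131–256 at column 256, and its grip top rows 170–221.

Run:
```python
from h import *
f=vision.grab_frame("wrist")
for p,z in(((256,131.5),.014),((256,255.5),.014),((255.5,171),.075),((255.5,220.5),.075),((246.5,195),.075),((264,195),.075)): print(on(f,p,z).round(4))
print(np.round(readout.get_state()["position"],4))
```

```text
[0.5807 0.3353 0.014 ]
[0.583  0.1931 0.014 ]
[0.5809 0.3079 0.075 ]
[0.5816 0.2632 0.075 ]
[0.5735 0.2867 0.075 ]
[0.5885 0.2869 0.075 ]
[0.5842 0.2855 0.1701]
```

```bash
python3 -m jog '[[-0.2,0,0,-4,0],[-0.2,0,-0.1,-8,0],[-0.2,0,-0.1,-11,0],[-0.2,0,-0.1,-11.9,0],[-0.2,0,-0.1,-11.9,0],[1,0,-0.1,-11.9,0],[1,0,-0.1,-11.9,0],[1,0,-0.1,-11.9,0],[1,0,-0.1,-11.9,0],[1,0,-0.1,-11.9,0],[1,0,-0.1,-11.9,0],[1,0,-0.1,-11.9,0]]' 80
python3 -m jog '[[1,0,0,0,0],[1,0,0,0,0],[1,0,0,1,0],[1,0,0,4,0],[1,0,0,8,0],[1,0,-2,10,-3],[1,-0.2,-5,10,-6],[1,-0.5,-8,10,-9.5],[1,-0.5,-8,10,-9.5],[1,-0.5,-8,10,-9.5]]'
```

```text
time: 14.32
position: [0.5856, 0.2858, 0.0527]
orientation: [[1.0, 0.021, 0.006], [0.021, -1.0, 0.002], [0.006, -0.002, -1.0]]
wrist_force: [-0.3, 0.7, 7.4]
grip_width: 0.0148
time: 15.15
position: [0.5775, 0.2034, 0.1498]
orientation: [[0.989, -0.147, -0.0], [-0.147, -0.989, 0.0], [-0.0, -0.0, -1.0]]
wrist_force: [0.4, 0.4, -1.8]
grip_width: 0.0152
```

Stick gripped. Going to the start of the push, just behind the slat.

```bash
python3 -m jog '[[1,-0.6,-3,-2,0],[1,-1.2,-6,-4,0],[1,-1.2,-6,-6,0],[1,-1.2,-6,-8,0],[1,-1.2,-6,-8.6,0],[1,-1.2,-6,-8.6,0],[1,-1.2,-6,-8.6,0],[1,-1.2,-6,-8.6,0]]'
python3 - <<'E'
from h import *
s=[vision.grab_frame(n) for n in("wrist","scene")]
print(readout.get_state()["wrist_force"],readout.get_state()["position"])
b=s[1]["img"][150:250,110:360]
cv2.imwrite("pics/k.png",np.vstack([cv2.resize(s[0]["img"][100:330,120:400],(400,329)),cv2.resize(b,(400,160),interpolation=cv2.INTER_CUBIC)])[:,:,::-1])
E
```

```text
time: 15.82
position: [0.5673, 0.1457, 0.0646]
orientation: [[0.99, -0.144, 0.003], [-0.144, -0.99, 0.001], [0.002, -0.001, -1.0]]
wrist_force: [-0.2, 0.1, -0.7]
grip_width: 0.0151
[ 0.82520693  0.01476897 -0.81460553] [0.56739162 0.14554796 0.06488316]
```

View pics/k.png

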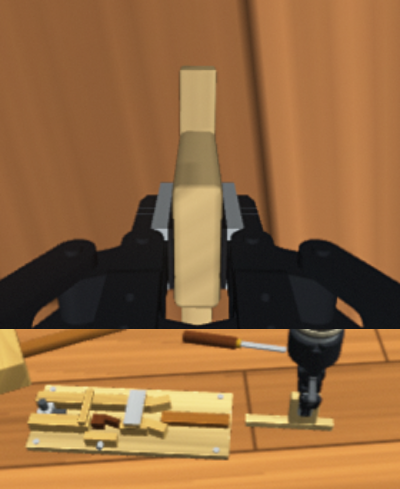

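Stick is in line behind the slat. Start pushing.

```bash
python3 -m jog '[[1,0,-0.8,0,0],[1,-0.1,-1.6,0,0],[1,-0.2,-2.2,0,0],[1,-0.3,-2.8,0,0],[1,-0.4,-3.4,0,0],[1,-0.5,-4,0,0],[1,-0.6,-4.6,0,0],[1,-0.7,-5.2,0,0],[1,-0.8,-5.8,0,0],[1,-0.85,-6.4,0,0],[1,-0.95,-7,0,0],[1,-1.05,-7.6,0,0]]'
python3 -m jog '[[1,-0.05,-0.5,0,0],[1,-0.15,-1,0,0],[1,-0.2,-1.5,0,0],[1,-0.3,-2,0,0],[1,-0.35,-2.5,0,0]]'
python3 - <<'E'
from h import *
b=vision.grab_frame("scene")
print(readout.get_state()["wrist_force"],readout.get_state()["torque"])
t=vision.grab_frame("top")
cv2.imwrite("pics/l.png",np.vstack([cv2.resize(b["img"][170:240,110:270],(560,245),interpolation=cv2.INTER_CUBIC),cv2.resize(t["img"][155:240,250:390],(560,340),interpolation=cv2.INTER_CUBIC)])[:,:,::-1])
E
```

```text
time: 16.92
position: [0.5587, 0.0694, 0.0662]
orientation: [[0.989, -0.146, 0.007], [-0.146, -0.989, 0.002], [0.007, -0.004, -1.0]]
wrist_force: [0.4, 5.7, 7.1]
grip_width: 0.015
time: 17.33
position: [0.5551, 0.0443, 0.0662]
orientation: [[0.989, -0.146, 0.007], [-0.146, -0.989, 0.002], [0.007, -0.003, -1.0]]
wrist_force: [1.0, 6.5, 8.6]
grip_width: 0.0149
[1.9098465  4.91279045 5.97194887] [ 0.23748984 -0.08417745  0.04846866]
```

View pics/l.png

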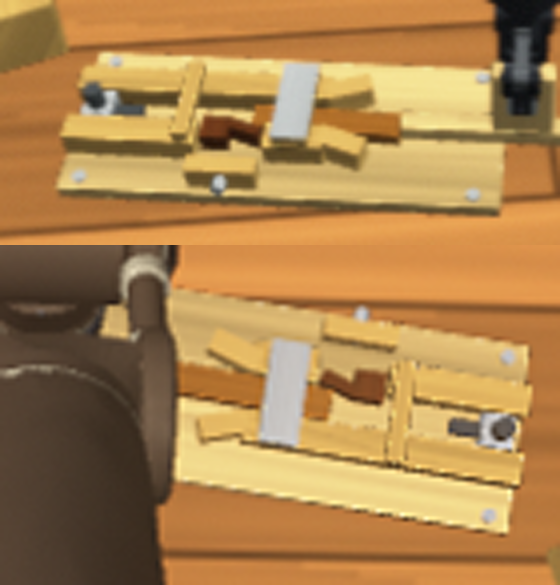

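Slat is straight in the channel with its nose at the shoe (328,400), ~90 mm from the screw tip (450,428). The stick is dragging on the floor (about 7 N up), so I raise it slightly and push on.

```bash
python3 -m jog '[[1,0,0,0.12,0],[1,-0.05,-0.4,0.12,0],[1,-0.1,-0.8,0.12,0],[1,-0.15,-1.2,0.12,0],[1,-0.2,-1.6,0.12,0],[1,-0.3,-2,0.12,0]]'
python3 -m jog '[[1,-0.05,-0.4,0,0],[1,-0.1,-0.8,0,0],[1,-0.15,-1.2,0,0],[1,-0.2,-1.6,0,0],[1,-0.3,-2,0,0]]'
python3 -m jog '[[1,-0.05,-0.4,0,0],[1,-0.1,-0.8,0,0],[1,-0.15,-1.2,0,0],[1,-0.2,-1.5,0,0]]'
```

```text
time: 17.93
position: [0.552, 0.0268, 0.067]
orientation: [[0.989, -0.149, 0.007], [-0.149, -0.989, 0.007], [0.005, -0.008, -1.0]]
wrist_force: [0.9, 6.6, 4.2]
grip_width: 0.0153
time: 18.35
position: [0.548, 0.0056, 0.0665]
orientation: [[0.989, -0.147, 0.004], [-0.147, -0.989, 0.004], [0.004, -0.005, -1.0]]
wrist_force: [0.3, 10.9, 9.5]
grip_width: 0.015
time: 18.68
position: [0.5455, -0.0094, 0.0664]
orientation: [[0.989, -0.148, 0.003], [-0.148, -0.989, 0.004], [0.003, -0.005, -1.0]]
wrist_force: [0.8, 10.5, 9.6]
grip_width: 0.0152
```

```bash
python3 -m jog '[[1,0,0,0.12,0],[1,-0.05,-0.4,0.12,0],[1,-0.1,-0.8,0.12,0],[1,-0.15,-1.2,0.12,0],[1,-0.25,-1.6,0.12,0]]'
python3 -m jog '[[1,0,-0.2,0,0],[1,-0.05,-0.4,0,0],[1,-0.1,-0.6,0,0],[1,-0.1,-0.6,0,0]]'
python3 - <<'E'
from h import *
b=vision.grab_frame("scene")
t=vision.grab_frame("top")
cv2.imwrite("pics/m.png",np.vstack([cv2.resize(b["img"][170:240,110:270],(560,245),interpolation=cv2.INTER_CUBIC),cv2.resize(t["img"][155:240,250:390],(560,340),interpolation=cv2.INTER_CUBIC)])[:,:,::-1])
E
```

```text
time: 19.1
position: [0.5416, -0.0259, 0.0665]
orientation: [[0.989, -0.147, 0.0], [-0.147, -0.989, 0.004], [-0.0, -0.004, -1.0]]
wrist_force: [0.0, 7.9, 6.5]
grip_width: 0.015
time: 19.43
position: [0.5407, -0.0322, 0.0665]
orientation: [[0.989, -0.147, 0.001], [-0.147, -0.989, 0.003], [0.0, -0.003, -1.0]]
wrist_force: [-0.3, 6.6, 5.1]
grip_width: 0.0149
```

View pics/m.png

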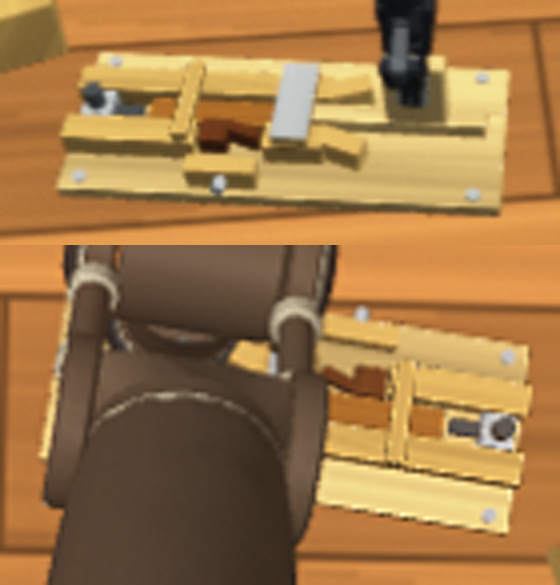

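Nose (443,425) is about 5 mm from the screw tip (450,428). Now creeping.

```bash
python3 -m jog '[[1,0,-0.1,0,0],[1,-0.03,-0.2,0,0],[1,-0.03,-0.2,0,0]]'
python3 -m jog '[[1,-0.01,-0.08,0,0],[1,-0.02,-0.16,0,0],[1,-0.02,-0.16,0,0]]'
```

```text
time: 19.78
position: [0.5404, -0.0339, 0.0665]
orientation: [[0.989, -0.147, 0.001], [-0.147, -0.989, 0.003], [0.0, -0.003, -1.0]]
wrist_force: [0.3, 8.2, 6.0]
grip_width: 0.015
time: 20.03
position: [0.5402, -0.0355, 0.0665]
orientation: [[0.989, -0.147, 0.001], [-0.147, -0.989, 0.003], [0.0, -0.003, -1.0]]
wrist_force: [-0.2, 7.2, 6.5]
grip_width: 0.015
```

```bash
python3 -m jog '[[1,-0.01,-0.05,0,0],[1,-0.01,-0.1,0,0]]'
python3 -m jog '[[1,-0.01,-0.05,0,0],[1,-0.01,-0.1,0,0]]'
```

```text
time: 20.2
position: [0.5401, -0.0364, 0.0665]
orientation: [[0.989, -0.147, 0.001], [-0.147, -0.989, 0.004], [0.0, -0.004, -1.0]]
wrist_force: [-0.1, 7.9, 6.1]
grip_width: 0.0149
time: 20.37
position: [0.54, -0.0373, 0.0665]
orientation: [[0.989, -0.147, 0.001], [-0.147, -0.989, 0.004], [-0.0, -0.004, -1.0]]
wrist_force: [1.8, 9.5, 7.3]
grip_width: 0.0149
```

```bash
python3 -m jog '[[1,-0.01,-0.05,0,0],[1,-0.01,-0.05,0,0]]'
```

```text
time: 20.53
position: [0.54, -0.0374, 0.0666]
orientation: [[0.989, -0.148, 0.001], [-0.148, -0.989, 0.005], [0.0, -0.005, -1.0]]
wrist_force: [1.1, 9.9, 6.8]
grip_width: 0.0151
```

```bash
python3 -m jog '[[1,0,-0.04,0,0],[1,0,-0.04,0,0]]'
```

```text
time: 20.7
position: [0.54, -0.0374, 0.0667]
orientation: [[0.989, -0.148, 0.001], [-0.148, -0.989, 0.005], [0.0, -0.005, -1.0]]
wrist_force: [0.1, 10.5, 6.5]
grip_width: 0.0152
```

```bash
python3 -m jog '[[1,-0.01,-0.04,0,0],[1,-0.01,-0.04,0,0]]'
```

```text
time: 20.87
position: [0.54, -0.0375, 0.0668]
orientation: [[0.989, -0.148, 0.001], [-0.148, -0.989, 0.006], [0.0, -0.006, -1.0]]
wrist_force: [0.7, 11.8, 8.0]
grip_width: 0.0147
```

```bash
python3 -m jog '[[1,0,-0.04,0,0],[1,0,-0.04,0,0]]'
```

```text
time: 21.03
position: [0.5401, -0.0376, 0.0668]
orientation: [[0.989, -0.148, 0.001], [-0.148, -0.989, 0.006], [0.0, -0.006, -1.0]]
wrist_force: [0.7, 12.5, 9.2]
grip_width: 0.015
```

Contact: position stalls while force rises by about 2 N/mm. The sliding level is ~7.7 N, so I'm aiming for a total of ~17.5 N.

```bash
python3 -m jog '[[1,-0.01,-0.05,0,0],[1,-0.01,-0.1,0,0],[1,-0.01,-0.1,0,0]]'
```

```text
time: 21.28
position: [0.5402, -0.0378, 0.0671]
orientation: [[0.989, -0.149, 0.001], [-0.149, -0.989, 0.008], [0.0, -0.008, -1.0]]
wrist_force: [0.9, 15.3, 8.9]
grip_width: 0.0148
```

```bash
python3 -m jog '[[1,-0.01,-0.05,0,0],[1,-0.01,-0.08,0,0],[1,-0.01,-0.08,0,0]]'
```

```text
time: 21.53
position: [0.5402, -0.0379, 0.0672]
orientation: [[0.989, -0.15, 0.002], [-0.15, -0.989, 0.009], [0.0, -0.009, -1.0]]
wrist_force: [1.5, 17.3, 8.8]
grip_width: 0.0149
```

Hold here for over half a second.

```bash
python3 -m jog '[[1,0,0,0,0],[1,0,0,0,0],[1,0,0,0,0],[1,0,0,0,0],[1,0,0,0,0]]'; python3 -m jog '[[1,0,0,0,0],[1,0,0,0,0],[1,0,0,0,0],[1,0,0,0,0]]'
```

```text
time: 21.95
position: [0.5402, -0.0379, 0.0672]
orientation: [[0.989, -0.15, 0.002], [-0.15, -0.989, 0.009], [0.0, -0.009, -1.0]]
wrist_force: [0.5, 17.9, 10.0]
grip_width: 0.015
time: 22.28
position: [0.5402, -0.0379, 0.0672]
orientation: [[0.989, -0.15, 0.002], [-0.15, -0.989, 0.009], [0.0, -0.009, -1.0]]
wrist_force: [1.7, 17.2, 9.6]
grip_width: 0.0148
```

```bash
python3 -m jog '[[1,0.05,0.3,0,0],[1,0.2,1.3,0,0],[1,0.45,3,0,0],[1,0.75,5,0,0],[1,1.15,7.5,0,0],[1,1.5,10,0,0],[1,2,13,0,0],[1,2.4,16,0,0],[1,2.9,19,0.5,0],[1,3.3,22.5,1,0],[1,3.8,26,1,0],[1,4.2,29.5,1,0]]'
python3 -m jog '[[1,0.1,3.2,0,0],[1,0.1,3.2,0,0],[1,0.1,3.2,0,0],[1,0.1,3.2,0,0]]'
python3 - <<'E'
from h import *
b=vision.grab_frame("scene")
t=vision.grab_frame("top")
print(readout.get_state()["wrist_force"])
cv2.imwrite("pics/n.png",np.hstack([cv2.resize(b["img"][150:230,310:410],(400,320),interpolation=cv2.INTER_CUBIC),cv2.resize(t["img"][170:240,290:390],(400,320),interpolation=cv2.INTER_CUBIC)])[:,:,::-1])
E
```

```text
time: 23.28
position: [0.581, 0.2534, 0.0751]
orientation: [[0.989, -0.145, -0.001], [-0.145, -0.989, -0.001], [-0.001, 0.001, -1.0]]
wrist_force: [1.1, -0.9, -0.9]
grip_width: 0.015
time: 23.62
position: [0.5812, 0.2836, 0.0744]
orientation: [[0.99, -0.144, -0.002], [-0.144, -0.99, -0.002], [-0.002, 0.002, -1.0]]
wrist_force: [-0.4, -0.0, -1.0]
grip_width: 0.0149
[-1.08455741 -0.31191885 -0.92705519]
```

View pics/n.png

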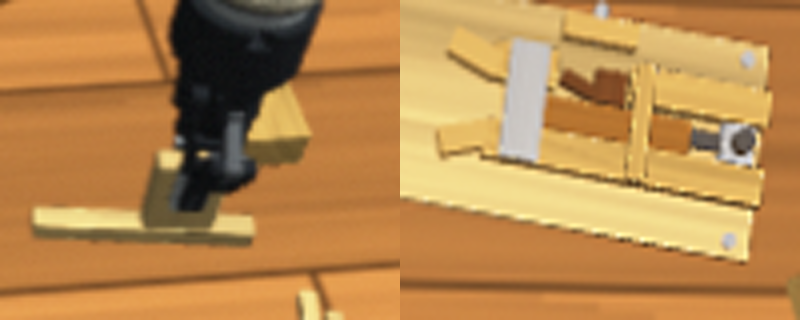

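Slat nose meets the screw (693,138), and the stick hangs level above the bench. Lowering it until it touches.

```bash
python3 -m jog '[[1,0,0,-1,0],[1,0,0,-1.8,0],[1,0,0,-2.2,0],[1,0,0,-2.2,0]]'; python3 -m jog '[[1,0,0,-0.2,0],[1,0,0,-0.3,0],[1,0,0,-0.3,0]]'
```

```text
time: 24.05
position: [0.5816, 0.2838, 0.0528]
orientation: [[0.989, -0.146, -0.003], [-0.146, -0.989, -0.001], [-0.002, 0.001, -1.0]]
wrist_force: [-0.4, 0.7, 0.1]
grip_width: 0.015
time: 24.3
position: [0.5819, 0.284, 0.0525]
orientation: [[0.989, -0.145, -0.003], [-0.145, -0.989, -0.001], [-0.002, 0.002, -1.0]]
wrist_force: [-3.6, -2.6, 12.2]
grip_width: 0.0153
```

```bash
python3 -m jog '[[1,0,0,0.15,0],[0.2,0,0,0.15,0],[0,0,0,0.15,0],[0,0,0,0.15,0],[0,0,0,0.3,0],[0,0,0,2,0],[0,0,0,6,0],[0,0,0,10,0],[0,-4,0,14,0],[0,-8,0,16,0],[0,-12,0,16,0],[0,-12,0,16,0]]'
python3 - <<'E'
from h import *
w=vision.grab_frame("wrist");b=vision.grab_frame("scene");t=vision.grab_frame("top")
R=lambda x:cv2.resize(x,(400,300),interpolation=cv2.INTER_CUBIC)
cv2.imwrite("pics/o.png",np.vstack([np.hstack([R(w["img"]),R(b["img"][150:240,300:420])]),np.hstack([R(t["img"][165:240,290:390]),R(b["img"][170:240,115:210])])])[:,:,::-1])
for d in spotter.landmark_of("stick_grip",w)[:2]: print(d["p"],on(w,d["xy"],.055))
E
```

```text
time: 25.3
position: [0.4586, 0.2847, 0.2123]
orientation: [[0.99, -0.144, -0.001], [-0.144, -0.99, 0.001], [-0.001, -0.001, -1.0]]
wrist_force: [-0.0, 0.1, -0.6]
grip_width: 0.0424
0.91 [0.66946695 0.35397081 0.055     ]
0.86 [0.5816037  0.28447499 0.055     ]
```

View pics/o.png

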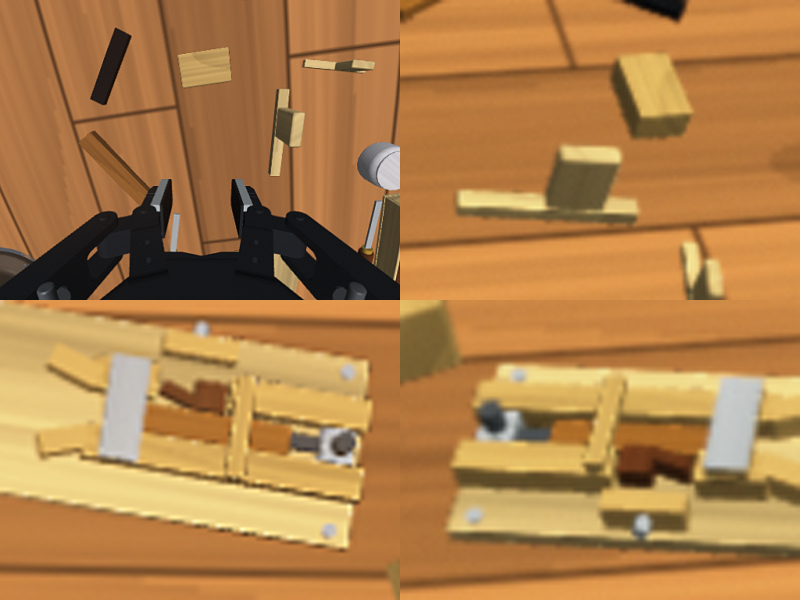

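The stick stands upright on its foot at (585,185), clear of the jig. The slat's nose still meets the screw at (290,440) in the top crop and (553,430) in the scene crop, and the offcut, tin and other nearby things have not moved. Handing in.

```bash
python3 -c "
from cell import job; print(job.close_job())"
```

```text
the job is handed in; nothing more can be done
None
```

I loaded the slat into the jig, pushed it against the bumper screw with the larger push stick, and handed the job in after about 25 s of the 72 s allowed. No verdict is reported.

- **Loading:** My first placing left the slat about 5 mm off the centre line. I gripped it again and let go within about 1 mm of the line, with its nose in the mouth.
- **Pushing:** Sliding took about 7.7 N. After contact I leaned to about 17.5 N in total and held it there for about 0.75 s.
- **Stop load:** I estimate 9–10 N on the stop. I worked this out from the wrist force; the stop itself was not measured. The stick's toe rubbed on the channel floor (6–10 N upward), so the figure is uncertain by 1–2 N.
- **Last pictures:** The slat is straight in the channel with its nose on the screw. The stick stands upright at about (0.58, 0.28), well clear of the jig. The bystanders in these last views look unmoved; I did not measure them.
- **Disagreements:** The cameras differed by 2–6 mm on where the jig is. I aligned to the jig's edges in the wrist picture. The measured tool position also read 2–3 mm off the commanded one.

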